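# Slide the water bottle into its rail

## Robot

A 6-joint arm with a two-finger parallel gripper is mounted at the origin on a cart in front of the work surface, level with it; the furniture and walls round the work are solid. World frame = base frame: x ahead of the robot, y to its left, z up, the work surface at z = 0. Lengths are in m, angles in rad, forces in N, time in s.
With the tool pointing down it reaches from about 0.25 to 0.775 m from the base axis. Payload 4 kg.
Tool frame: the origin (TCP) lies at the very end of the fingers, on their centre line; the grasp point (between the pads) lies 19 mm behind it; z points along the fingers, x is the direction in which the jaws open and shut, and the axes are right-handed (so a half turn about z gives the same grasp; the last joint's range is limited). The gripper opens to 94 mm and grips with 3 to 60 N. Pads are 16 mm wide; open, the fingers measure 119 mm over their backs; the gripper's body (75 mm by 177 mm) begins 78 mm behind the grasp point.
Start: joints at [-1.24, 0.087, 1.371, -0, 1.684, -0.103], TCP at [0.231, -0.499, 0.206] pointing down, gripper open.
Joint ranges: [-3.1, 3.1], [-0.76, 2.03], [0.27, 2.55], [-1.08, 4.22], [0.17, 2.65], [-2.57, 2.57]. Speed limits (rad/s): [2.79, 2.79, 3.14, 3.14, 3.14, 3.14].

## Interface

Orientations are given as [roll, pitch, yaw] about the fixed x, y, z axes, in that order (R = Rz(yaw) Ry(pitch) Rx(roll)).
In Python, from bench import robot, cams, ticket gives the robot as it stands.
- The arm moves only by the tool jog_arm, never from a script. Its argument "series" is a list of rows, each an object of numbers: "x", "y", "z": the shift along the tool's x, y, z in m; "rx", "ry", "rz": the turn, a rotation vector about the tool's x, y, z in degrees. A call has 1 to 12 rows; each row shifts and turns the pose as measured when the row begins, along the tool's axes as they then stand; what a row does not reach is not made up. A row lasts 1/12 s, in which the tool goes at most 41.7 mm and 7.16 degrees, less where a joint would pass 70% of its speed; a pose out of reach is approached as far as the arm can. A call with a gripper value outside its range is refused whole. "claw" is the opening, from 0 (shut) to 1 (fully open), set as the call begins (left out, the last holds). The fingers move at their own pace and stop on an object; the grip force is fixed at half the most. Time passes only in rows, so rows that do not move let the fingers close. It gives the time, the measured TCP pose, the force and the opening at its end, in the units of the state.
- robot.get_obs(): the state, without advancing time (a new reading comes with each control period).
- cams.snapshot(name): name is "side" or "top" or "wrist"; returns a dict with "img" (480x640x3 uint8, red, green, blue), "mtx" (3x3 intrinsics, pixels), "k1" (the pictures are not rectified: a ray, as slopes to the right and down, at radius r is drawn at 1 + k1 r^2 times it, then the intrinsics apply), "origin" and "attitude" of the camera in the world. Camera axes: x right, y down, z forward; pixel columns grow to the right and rows downward; lengths in m; the calibration is good to about 2 mm. A picture is of the moment at which its call begins. There is no depth.
- ticket.close_job(): hands the job in, once; it reports no verdict.
Trained networks look in a picture, given as the dict that the camera call returned (one of the last four; its "shot" number tells which), for a name from the list of things; names that differ only in an ending like _2 or _b are one class to them, and where a whole thing is asked for, a point or a joint stands for the part that bears it (a point fixed in the world has none). Each returns a list of dicts, best first, with "p" (0 to 1); they miss things now and then, are a little off and sometimes report something else, mostly with a low value. They report only what shows in the picture. A call takes as long as a camera call. They do not tell look-alikes from the thing itself.
- cams.look_for(thing, picture): "bbox" ([left, top, width, height] in pixels, round what is visible of it).
The state is a dict: "time": time; "joint_positions": joint angles; "qvel": joint speeds; "joint_torque": joint torques, N m; "tool_pos": TCP position; "ee_rot": TCP orientation; "wrist_force": force on the tool from outside, world axes, zero at the start; "wrist_torque": the same for the moment, N m; "width": finger opening in m.
Only numpy, scipy, OpenCV 4.12 (cv2) and the standard library are available. Lean on these libraries where they do the work, as an engineer would, in place of code of your own. Each camera call takes 0.05 s, during which the arm holds its last target.

## Task

Get the water bottle out of the way of the pottery work: push it, low on its body with the fingertips, so that it slides upright over the desk into the blue U-shaped rail, fully home against the back of the bend. Only push it, in its lowest third; do not tip or lift it, and do not disturb the loose things lying around (tape roll, black clamp, large sherd).

Things in the scene. Friction and masses are not known exactly. Their poses are not given: they have to be found in the camera images.
- water_bottle: Clear upright bottle with a pink screw cap, round, 85 mm in diameter, 253 mm tall, 0.4 to 0.75 kg. Origin: centre of its underside; z up along its axis; its yaw does not matter. It stands loose on the desk and stays where it is left; pushed at less than about 40 mm above the desk it slides, pushed high it topples.
- bottle_rail: Low blue U-shaped rail fixed to the desk: 10 mm round bar, centre 38 mm above the desk, on four legs outside the U (within 85 mm of the origin); no floor. Inside width 97 mm, round back. Origin: on the desk, where the bottle's axis is when it touches the middle of the back (bar face 42.5 mm further along +x). +x is level, the way in; the mouth faces -x.
- rail_mouth (a point): Middle of the rail's mouth, on the desk, 37 mm before the rail's origin (-x). The two flared bar ends stand 76 mm to its left and right (bar centres); from there the bar narrows at 45 degrees over 23 mm to the straight sides.
- masking_tape: Bystander: loose roll of masking tape lying flat, 107 mm across, 24 mm high. Origin: centre of its underside.
- clamp_far_b: Bystander: loose black spring clamp with blue jaw tips lying flat, 144x104x26 mm. Origin: middle of its underside.
- sherd_f1: Bystander: loose large dark pottery sherd lying flat, 164x120x38 mm. Origin: middle of its underside.
Not all that is in view belongs to the job. Of the things that look like the water_bottle, take the one that is farthest from the robot's base at the start.

How it is judged:
On the way:
1. the fingers push the bottle, low and on the desk, outside the rail (contact force between the fingers and water_bottle above 0.3 N and distance of water_bottle from where it was at the start of the episode above 0.02 m and horizontal distance between water_bottle and bottle_rail above 0.04 m and height (world z) of the grasp point below 0.085 m), for 0.1 s.
At the end, for the whole second after the job is handed in: The bottle stands upright (within 0.05 rad) and at rest on the desk, its axis within 12 mm of the rail's origin, that is, against the back of the bend; the tape roll, clamp and sherd are within 15 mm of where they started (horizontal distance between water_bottle and bottle_rail below 0.012 m and height (world z) of water_bottle below 0.005 m and angle between water_bottle's own z axis and vertical below 0.05 rad and linear speed of water_bottle below 0.01 m/s and distance of each of masking_tape, clamp_far_b, sherd_f1 from where it was at the start of the episode below 0.015 m); the robot touches nothing.
It fails at once if the bottle tips (more than 0.2 rad) (angle between water_bottle's own z axis and vertical above 0.2 rad).
It fails at once if the bottle is lifted (more than 12 mm) (height (world z) of water_bottle above 0.012 m).
It fails at once if the bottle is pushed high: fingers touch it with the grasp point more than 85 mm above the desk (contact force between the fingers and water_bottle above 0.3 N and height (world z) of the grasp point above 0.085 m).
It fails at once if the tape roll, clamp or sherd is moved by more than 15 mm (distance of any of masking_tape, clamp_far_b, sherd_f1 from where it was at the start of the episode above 0.015 m).
It also fails if it takes over 51 s, if anything falls off the work surface, if the arm or the gripper's body presses on something with over 40 N, if the wrist force passes 120 N, or if a joint passes its speed limit or range.

## Working session

There is one attempt and no reset: what is moved stays moved. The work goes in short steps, Python scripts to look and compute and a tool call to move; the robot and the scene stay as the last step left them, time stands still between calls to the robot, and variables do not carry over. Pictures are saved under pics/ and viewed, and the job is handed in when it is done.

Besides the shell and the picture viewer there is one more tool, called as a command line: name --argument value ..., lists and objects as JSON in quotes. jog_arm: Moves the arm, as the interface text tells. Its arguments: {"type":"object","properties":{"series":{"type":"array","items":{"type":"object","properties":{"x":{"type":"number"},"y":{"type":"number"},"z":{"type":"number"},"rx":{"type":"number"},"ry":{"type":"number"},"rz":{"type":"number"}}}},"claw":{"type":"number"}},"required":["series"]}

```bash
mkdir -p pics; ls
cat > h.py <<'E'
import numpy as np, cv2, pickle
from bench import robot, cams, ticket
def snap(n,f):
    p=cams.snapshot(n); cv2.imwrite(f'pics/{f}.png',p['img'][:,:,::-1]); pickle.dump({k:p[k] for k in p},open(f'pics/{f}.pkl','wb')); return p
E
python3 - <<'E'
from h import *
for n in('side','top'):
    p=snap(n,n+'0'); print(n,p['origin'],p['attitude'],p['mtx'],p['k1'])
    for t in('water_bottle','bottle_rail','masking_tape','clamp_far_b','sherd_f1'):
        for r in cams.look_for(t,p)[:4]: print(t,np.round(r['bbox']),round(r['p'],2))
print(robot.get_obs())
E
```

```text
pics
side [0.04509013 0.77586851 0.8496587 ] [-2.31796028e+00  1.33019142e-03 -2.56595885e+00] [[510.4403582    0.         322.20461358]
 [  0.         510.4403582  241.9382454 ]
 [  0.           0.           1.        ]] -0.08988954839825274
water_bottle [364. 132.  40. 102.] 0.98
water_bottle [399. 112.  39.  93.] 0.8
water_bottle [355.  94.  37.  93.] 0.78
water_bottle [432. 126.  44.  98.] 0.59
bottle_rail [247. 220.  62.  54.] 0.79
masking_tape [356. 264.  49.  42.] 0.8
masking_tape [244. 221.  65.  54.] 0.24
clamp_far_b [199. 281.  63.  53.] 0.92
sherd_f1 [261. 170.  47.  30.] 0.69
top [-0.3024767   0.21213679  1.13347299] [-2.466001   -0.0177     -1.75252724] [[544.6665129    0.         321.21239265]
 [  0.         544.6665129  229.13055136]
 [  0.           0.           1.        ]] -0.061126494396762474
water_bottle [431. 143.  33.  51.] 0.63
water_bottle [458. 183.  21.  10.] 0.55
bottle_rail [267. 188.  49.  58.] 0.84
masking_tape [303. 280.  24.  41.] 0.69
clamp_far_b [206. 219.  38.  52.] 0.58
clamp_far_b [428. 145.  37.  46.] 0.28
sherd_f1 [343. 153.  11.  30.] 0.5
{'time': 0.6, 'joint_positions': array([-1.24011299e+00,  8.71740744e-02,  1.37067277e+00,  3.41818423e-05,
        1.68364724e+00, -1.03133943e-01]), 'qvel': array([-0.00101462, -0.00036003, -0.00228852, -0.00051998,  0.00098561,
       -0.00037448]), 'joint_torque': array([-1.32627561e-04, -3.39777517e+01, -3.02418530e+01,  7.17548118e-02,
        2.36063503e-02, -1.84174020e-06]), 'tool_pos': array([ 0.23117946, -0.49906896,  0.20553389]), 'ee_rot': array([-3.14156902e+00, -1.01543602e-04, -1.13697520e+00]), 'wrist_force': array([-0.07308809,  0.03957771,  0.04621057]), 'wrist_torque': array([0.03283797, 0.04758809, 0.0564489 ]), 'width': 0.09382784476735039}
```

View pics/side0.png

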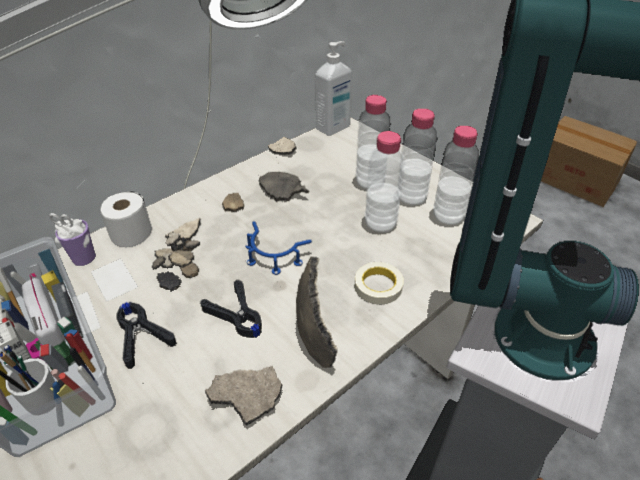

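View pics/top0.png

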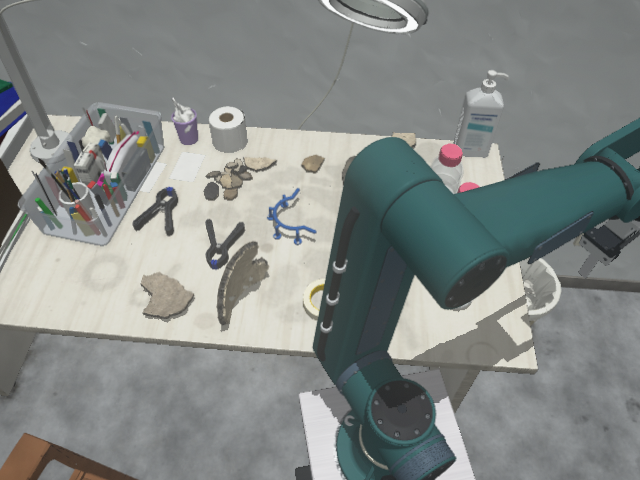

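```bash
cat >> h.py <<'E'
from scipy.spatial.transform import Rotation as Ro
from scipy.optimize import fsolve, least_squares
def RT(p): return Ro.from_euler('xyz',p['attitude']).as_matrix(), np.array(p['origin'])
def proj(p,X):
    R,o=RT(p); c=(np.atleast_2d(X)-o)@R; s=c[:,:2]/c[:,2:]; r2=(s**2).sum(1,keepdims=True)
    s=s*(1+p['k1']*r2); return s@np.diag([p['mtx'][0,0],p['mtx'][1,1]])+p['mtx'][:2,2]
def ray(p,uv):
    R,o=RT(p); d=(np.array(uv,float)-p['mtx'][:2,2])/np.array([p['mtx'][0,0],p['mtx'][1,1]]); s=d.copy()
    for _ in range(30): s=d/(1+p['k1']*(s@s))
    return R@np.array([*s,1]),o
def hit(p,uv,z=0):
    d,o=ray(p,uv); return o+d*(z-o[2])/d[2]
def ld(f): return pickle.load(open(f'pics/{f}.pkl','rb'))
def cyl(p,x,y,r,h):
    a=np.linspace(0,2*np.pi,60,endpoint=False); return proj(p,np.c_[x+r*np.cos(a),y+r*np.sin(a),0*a+h])
E
python3 - <<'E'
from h import *
p=ld('side0'); t=ld('top0')
print(proj(p,[0,0,0]),proj(t,[0,0,0]))
for n,c in dict(A=(376,102),B=(423,117),C=(388,139),D=(465,134)).items():
    X=hit(p,c,.245); print(n,X[:2].round(3),np.hypot(*X[:2]).round(3),proj(p,[X[0],X[1],0]).round(),proj(t,[X[0],X[1],.25]).round())
X=hit(t,(451,152),.25);print(X)
for n,c in dict(tape=(380,280),clampB=(243,315),sherdarc=(315,315),sherd2=(283,186)).items(): print(n,hit(p,c,.012)[:2].round(3))
print('rail',[hit(p,c,.038)[:2].round(3) for c in((253,224),(248,238),(253,253),(276,257),(298,252),(310,241))])
print('railtop',[hit(t,c,.038)[:2].round(3) for c in((298,190),(283,200),(271,214),(280,232),(298,232),(314,232))])
im=cv2.resize(p['img'][60:360,180:500,::-1],None,fx=2.5,fy=2.5,interpolation=cv2.INTER_CUBIC);cv2.imwrite('pics/crop1.png',im)
E
```

```text
[[544.61225221 337.04835237]] [[386.97994668 449.36470258]]
A [ 0.569 -0.277] 0.632 [[370. 181.]] [[451. 153.]]
B [ 0.438 -0.272] 0.516 [[411. 198.]] [[468. 193.]]
C [ 0.462 -0.136] 0.482 [[380. 222.]] [[407. 192.]]
D [ 0.325 -0.254] 0.412 [[448. 216.]] [[479. 234.]]
[ 0.57041902 -0.27726027  0.25      ]
tape [0.361 0.053]
clampB [0.555 0.298]
sherdarc [0.428 0.215]
sherd2 [ 0.752 -0.113]
rail [array([0.7  , 0.079]), array([0.678, 0.125]), array([0.636, 0.159]), array([0.584, 0.141]), array([0.551, 0.1  ]), array([0.549, 0.054])]
railtop [array([0.703, 0.072]), array([0.674, 0.118]), array([0.63 , 0.156]), array([0.566, 0.14 ]), array([0.558, 0.095]), array([0.551, 0.054])]
```

View pics/crop1.png

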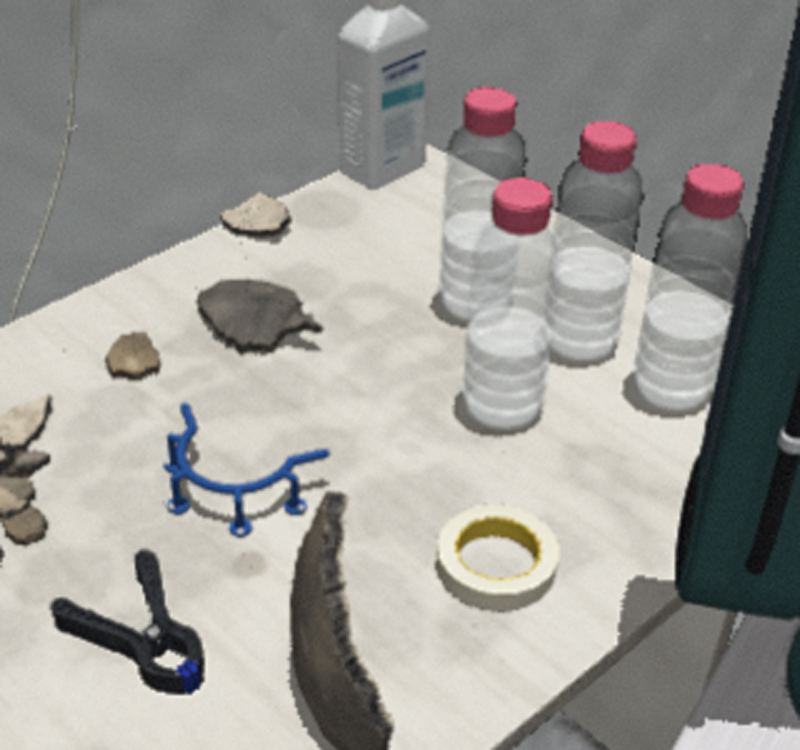

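```bash
cat > rail.py <<'E'
from h import *
def railpts(x,y,th):
    a=np.linspace(-np.pi/2,np.pi/2,40)
    P=np.r_[np.c_[np.linspace(-.037,-.014,12),-np.linspace(.076,.0535,12)],np.c_[np.linspace(-.014,-.006,4),[-.0535]*4],np.c_[-.006+.0535*np.cos(a),.0535*np.sin(a)],np.c_[np.linspace(-.006,-.014,4),[.0535]*4],np.c_[np.linspace(-.014,-.037,12),np.linspace(.0535,.076,12)]]
    c,s=np.cos(th),np.sin(th); return np.c_[x+c*P[:,0]-s*P[:,1],y+s*P[:,0]+c*P[:,1],0*P[:,0]+.038]
def mask(p,bb):
    im=p['img'].astype(int); m=(im[:,:,2]>im[:,:,0]+50)&(im[:,:,2]>im[:,:,1]+25); k=np.zeros_like(m); k[bb[1]:bb[3],bb[0]:bb[2]]=1; return m&k
def fit(views,x0):
    D=[]
    for p,bb in views:
        m=mask(p,bb); D.append(cv2.distanceTransform((~m).astype(np.uint8),cv2.DIST_L2,5))
    def res(v):
        out=[]
        for (p,bb),d in zip(views,D):
            q=proj(p,railpts(*v[:3])).astype(np.float32)
            # bar inside mask: both edges
            for off in ((0,0),):
                out.append(cv2.remap(d.astype(np.float32),q[:,0].copy(),q[:,1].copy(),cv2.INTER_LINEAR).ravel())
        return np.concatenate(out)
    from scipy.optimize import minimize
    f=lambda v:(np.minimum(res(v),8)**2).sum()
    r=minimize(f,x0,method='Nelder-Mead',options=dict(initial_simplex=[np.array(x0)+d for d in ([0,0,0],[.01,0,0],[0,.01,0],[0,0,.15])],xatol=1e-5,fatol=1e-4)); return r.x,r.fun
E
python3 - <<'E'
from rail import *
p=ld('side0'); t=ld('top0'); V=[(p,(240,215,320,280)),(t,(262,183,322,250))]
for v in (V,V[:1],V[1:]): print(fit(v,[.621,.101,1.70]))
v,_=fit(V,[.621,.101,1.70])
for n,q,b in(('a',p,V[0][1]),('b',t,V[1][1])):
    im=cv2.resize(q['img'][:,:,::-1],None,fx=8,fy=8,interpolation=cv2.INTER_CUBIC)
    for u in proj(q,railpts(*v)): cv2.circle(im,tuple(int(8*c+4) for c in u),3,(0,0,255),-1)
    for u in proj(q,[[v[0],v[1],0]]): cv2.circle(im,tuple(int(8*c+4) for c in u),6,(0,255,0),-1)
    cv2.imwrite(f'pics/rail{n}.png',im[b[1]*8:b[3]*8,b[0]*8:b[2]*8])
# bottle A overlay
im=cv2.resize(p['img'][:,:,::-1],None,fx=4,fy=4,interpolation=cv2.INTER_CUBIC)
for (x,y) in((.569,-.277),(.438,-.272),(.462,-.136),(.325,-.254)):
  for h in (0,.1,.15): cv2.polylines(im,[(cyl(p,x,y,.0425,h)*4+2).astype(int)],1,(0,255,0),1)
cv2.imwrite('pics/bott.png',im[80*4:240*4,320*4:500*4])
print(proj(p,[.569,-.277,.253]),)
E
```

```text
(array([0.62388276, 0.09996922, 1.70062256]), np.float64(0.050721168518066406))
(array([0.6229723 , 0.10073506, 1.67793267]), np.float64(0.0))
(array([0.62578671, 0.10097789, 1.69349734]), np.float64(0.0))
[[376.12288684  99.01930772]]
```

View pics/raila.png

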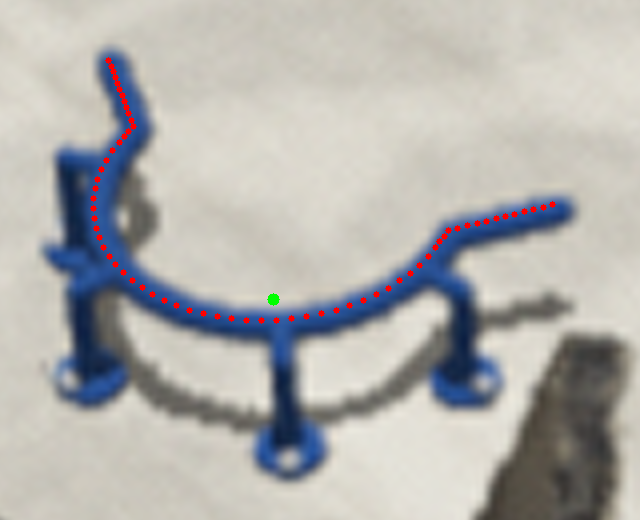

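View pics/railb.png

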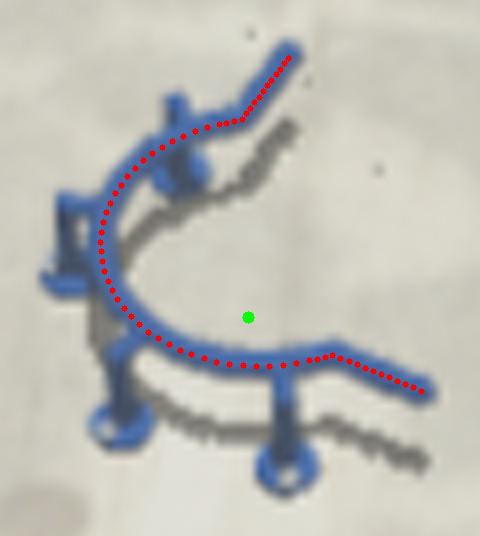

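View pics/bott.png

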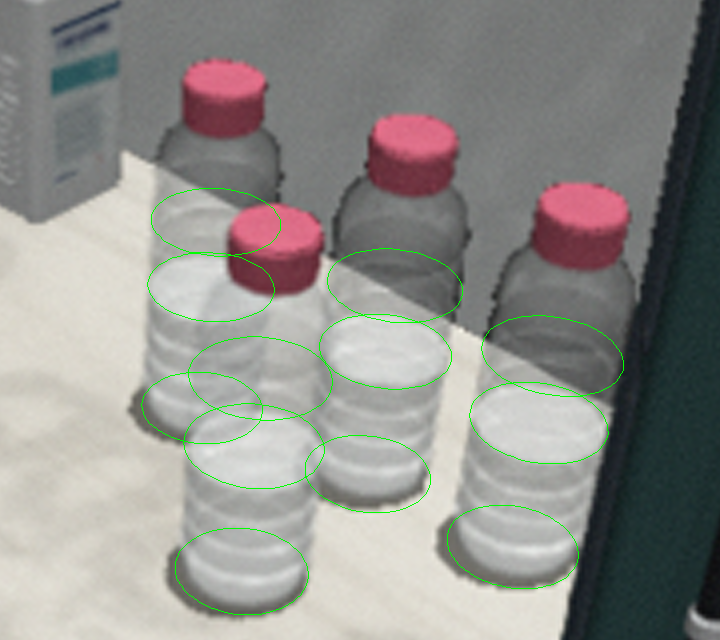

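Run:
```python
from h import *
p=ld('side0'); t=ld('top0')
for c in((375.8,98.3),(423.3,112.5),(388.5,135),(465,130)): print(hit(p,c,.253)[:2].round(4))
c=t['img'][135:175,425:480,::-1]; cv2.imwrite('pics/capA.png',cv2.resize(c,None,fx=10,fy=10,interpolation=cv2.INTER_CUBIC))
print('sherd2',[hit(p,c,.01)[:2].round(3) for c in((260,185),(275,200),(285,196),(308,188),(300,178))])
print('sanit',[hit(p,c)[:2].round(3) for c in((318,128),(330,134),(350,125))])
print('edge',[hit(p,c)[:2].round(3) for c in((352,118),(472,180),(540,222))])
print('arc',[hit(p,c)[:2].round(3) for c in((312,258),(300,300))],'tape',[hit(p,c)[:2].round(3) for c in((380,264),(403,285))])
w=snap('wrist','w0'); print(w['origin'],w['attitude'])
```

```text
[ 0.5715 -0.28  ]
[ 0.4415 -0.279 ]
[ 0.4635 -0.14  ]
[ 0.3273 -0.2574]
sherd2 [array([ 0.81 , -0.085]), array([ 0.734, -0.053]), array([ 0.722, -0.082]), array([ 0.69 , -0.145]), array([ 0.735, -0.171])]
sanit [array([ 0.853, -0.442]), array([ 0.8  , -0.432]), array([ 0.776, -0.515])]
edge [array([ 0.794, -0.559]), array([ 0.329, -0.442]), array([ 0.111, -0.365])]
arc [array([0.535, 0.067]), array([0.484, 0.19 ])] tape [array([ 0.39 , -0.003]), array([0.315, 0.028])]
[ 0.2985194  -0.46703872  0.38400181] [ 2.88133895e+00 -5.04784418e-04 -1.13732936e+00]
```

View pics/capA.png

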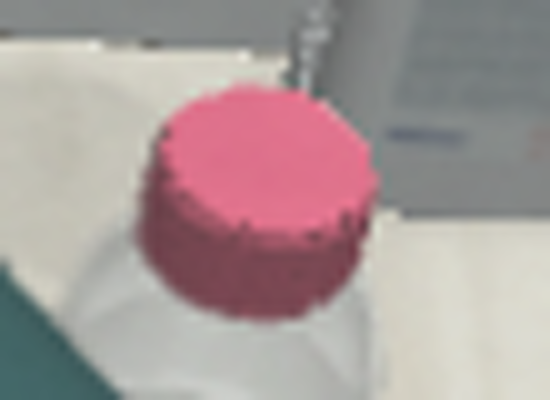

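View pics/w0.png

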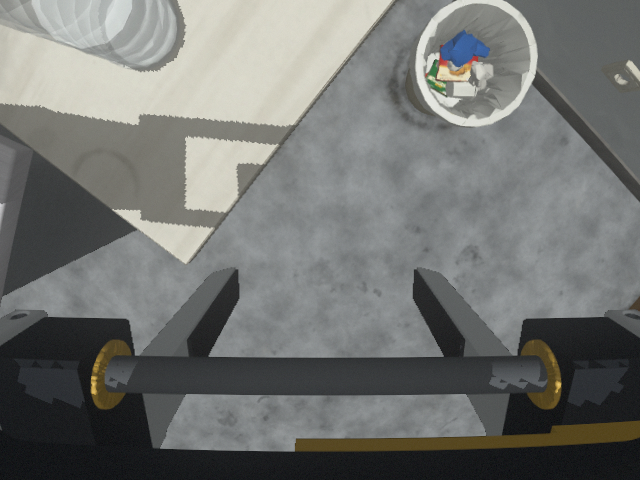

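```bash
cat > plan.py <<'E'
from h import *
import json
def pose(x,y,z,yaw,tilt):  # tool facing -y_tool; tilt deg about tool x
    return np.array([x,y,z]), Ro.from_euler('z',yaw)*Ro.from_euler('x',np.pi)*Ro.from_euler('x',np.radians(tilt))
def cur():
    o=robot.get_obs(); return np.array(o['tool_pos']), Ro.from_euler('xyz',o['ee_rot']), o
def rows(a,b,n):
    (p0,R0),(p1,R1)=a,b; dv=(R0.inv()*R1).as_rotvec(); out=[]
    for i in range(n):
        Ri=R0*Ro.from_rotvec(dv*i/n); d=Ri.inv().apply((p1-p0)/n); r=np.degrees(dv/n)
        out.append(dict(x=round(d[0],3),y=round(d[1],3),z=round(d[2],3),rx=round(r[0],1),ry=round(r[1],1),rz=round(r[2],1)))
    return out
def show(a,b,n):
    for r in rows(a,b,n): print(json.dumps({k:v for k,v in r.items() if v}))
def st():
    p,R,o=cur(); z=R.apply([0,0,1]); f=-R.apply([0,1,0]); print('t',round(o['time'],2),'p',p.round(4),'tilt',np.degrees(np.arccos(-z[2])).round(1),'tool z',z.round(2),'-y',f.round(3),'q',o['joint_positions'].round(3),'F',o['wrist_force'].round(1),'w',round(o['width'],4))
    open('log.jsonl','a').write(json.dumps([list(map(float,o['joint_positions'])),list(map(float,p)),list(map(float,R.as_quat()))])+'\n')
E
python3 - <<'E'
from plan import *
st(); p,R,o=cur()
show((p,R),pose(.42,-.50,.20,-.5,0),8)
E
```

```text
t 0.65 p [ 0.2312 -0.4991  0.2055] tilt 0.0 tool z [ 0. -0. -1.] -y [0.907 0.42  0.   ] q [-1.24   0.087  1.371  0.     1.684 -0.103] F [-0.4 -0.3  0.3] w 0.0941
{"x": 0.01, "y": -0.021, "z": 0.001, "rz": -4.6}
{"x": 0.012, "y": -0.021, "z": 0.001, "rz": -4.6}
{"x": 0.013, "y": -0.02, "z": 0.001, "rz": -4.6}
{"x": 0.015, "y": -0.018, "z": 0.001, "rz": -4.6}
{"x": 0.016, "y": -0.017, "z": 0.001, "rz": -4.6}
{"x": 0.018, "y": -0.016, "z": 0.001, "rz": -4.6}
{"x": 0.019, "y": -0.014, "z": 0.001, "rz": -4.6}
{"x": 0.02, "y": -0.013, "z": 0.001, "rz": -4.6}
```

Candidates for the bottle, by cap pixel in the side view with distance from the base:
- A (376,99): 0.636 m
- B (423,113): 0.52 m
- C (388,135): 0.48 m
- D (465,130): 0.42 m

A is the farthest. The crop shows it as the rear bottle next to the sanitizer, partly hidden behind C. The top view agrees, with A's cap at (452,151). The rail's mouth faces about -y.

jog_arm --series '[{"x": 0.01,"y": -0.021,"z": 0.001,"rz": -4.6},{"x": 0.012,"y": -0.021,"z": 0.001,"rz": -4.6},{"x": 0.013,"y": -0.02,"z": 0.001,"rz": -4.6},{"x": 0.015,"y": -0.018,"z": 0.001,"rz": -4.6},{"x": 0.016,"y": -0.017,"z": 0.001,"rz": -4.6},{"x": 0.018,"y": -0.016,"z": 0.001,"rz": -4.6},{"x": 0.019,"y": -0.014,"z": 0.001,"rz": -4.6},{"x": 0.02,"y": -0.013,"z": 0.001,"rz": -4.6}]' --claw 0.64

```text
invalid input
```

Run:
```python
from plan import *
st(); p,R,o=cur()
show((p,R),pose(.56,-.43,.20,.0,12),8)
```

```text
t 0.65 p [ 0.2312 -0.4991  0.2055] tilt 0.0 tool z [ 0. -0. -1.] -y [0.907 0.42  0.   ] q [-1.24   0.087  1.371  0.     1.684 -0.103] F [-0.4 -0.3  0.3] w 0.0941
{"x": 0.009, "y": -0.041, "z": 0.001, "rx": 1.3, "ry": -0.9, "rz": -8.1}
{"x": 0.015, "y": -0.039, "z": 0.001, "rx": 1.3, "ry": -0.9, "rz": -8.1}
{"x": 0.021, "y": -0.037, "z": 0.002, "rx": 1.3, "ry": -0.9, "rz": -8.1}
{"x": 0.026, "y": -0.033, "z": 0.003, "rx": 1.3, "ry": -0.9, "rz": -8.1}
{"x": 0.03, "y": -0.029, "z": 0.003, "rx": 1.3, "ry": -0.9, "rz": -8.1}
{"x": 0.034, "y": -0.025, "z": 0.003, "rx": 1.3, "ry": -0.9, "rz": -8.1}
{"x": 0.037, "y": -0.02, "z": 0.003, "rx": 1.3, "ry": -0.9, "rz": -8.1}
{"x": 0.039, "y": -0.014, "z": 0.003, "rx": 1.3, "ry": -0.9, "rz": -8.1}
```

jog_arm --series '[{"x": 0.01,"y": -0.021,"z": 0.001,"rx": 0,"ry": 0,"rz": -4.6}]' --claw 0.64

```text
time: 0.73
tool_pos: [0.252, -0.5, 0.2052]
ee_rot: [3.139, -0.0, -1.059]
wrist_force: [-0.2, 0.1, 0.5]
width: 0.0902
```

All six keys are required in every row.

jog_arm --series '[{"x": 0.012,"y": -0.021,"z": 0.001,"rx": 0,"ry": 0,"rz": -4.6},{"x": 0.013,"y": -0.02,"z": 0.001,"rx": 0,"ry": 0,"rz": -4.6},{"x": 0.015,"y": -0.018,"z": 0.001,"rx": 0,"ry": 0,"rz": -4.6},{"x": 0.016,"y": -0.017,"z": 0.001,"rx": 0,"ry": 0,"rz": -4.6},{"x": 0.018,"y": -0.016,"z": 0.001,"rx": 0,"ry": 0,"rz": -4.6},{"x": 0.019,"y": -0.014,"z": 0.001,"rx": 0,"ry": 0,"rz": -4.6},{"x": 0.02,"y": -0.013,"z": 0.001,"rx": 0,"ry": 0,"rz": -4.6}]' --claw 0.64

```text
time: 1.32
tool_pos: [0.4237, -0.5004, 0.1986]
ee_rot: [3.138, -0.001, -0.474]
wrist_force: [-0.3, -0.1, -0.0]
width: 0.0599
```

```bash
sed -i 's/print(json.dumps({k:v for k,v in r.items() if v}))/print(json.dumps(r))/' plan.py
python3 - <<'E'
from plan import *
st(); p,R,o=cur()
show((p,R),pose(.56,-.43,.20,.0,12),8)
E
```

```text
t 1.32 p [ 0.4237 -0.5004  0.1986] tilt 0.2 tool z [-0. -0. -1.] -y [ 0.457  0.89  -0.004] q [-0.953  0.325  1.103 -0.003  1.711 -0.479] F [-0.3 -0.1 -0. ] w 0.0599
{"x": 0.011, "y": -0.016, "z": -0.0, "rx": 1.5, "ry": -0.4, "rz": -3.4}
{"x": 0.012, "y": -0.015, "z": 0.0, "rx": 1.5, "ry": -0.4, "rz": -3.4}
{"x": 0.013, "y": -0.014, "z": 0.0, "rx": 1.5, "ry": -0.4, "rz": -3.4}
{"x": 0.014, "y": -0.013, "z": 0.001, "rx": 1.5, "ry": -0.4, "rz": -3.4}
{"x": 0.014, "y": -0.013, "z": 0.001, "rx": 1.5, "ry": -0.4, "rz": -3.4}
{"x": 0.015, "y": -0.012, "z": 0.001, "rx": 1.5, "ry": -0.4, "rz": -3.4}
{"x": 0.016, "y": -0.011, "z": 0.001, "rx": 1.5, "ry": -0.4, "rz": -3.4}
{"x": 0.016, "y": -0.01, "z": 0.002, "rx": 1.5, "ry": -0.4, "rz": -3.4}
```

jog_arm --series '[{"x": 0.011,"y": -0.016,"z": 0.0,"rx": 1.5,"ry": -0.4,"rz": -3.4},{"x": 0.012,"y": -0.015,"z": 0.0,"rx": 1.5,"ry": -0.4,"rz": -3.4},{"x": 0.013,"y": -0.014,"z": 0.0,"rx": 1.5,"ry": -0.4,"rz": -3.4},{"x": 0.014,"y": -0.013,"z": 0.001,"rx": 1.5,"ry": -0.4,"rz": -3.4},{"x": 0.014,"y": -0.013,"z": 0.001,"rx": 1.5,"ry": -0.4,"rz": -3.4},{"x": 0.015,"y": -0.012,"z": 0.001,"rx": 1.5,"ry": -0.4,"rz": -3.4},{"x": 0.016,"y": -0.011,"z": 0.001,"rx": 1.5,"ry": -0.4,"rz": -3.4},{"x": 0.016,"y": -0.01,"z": 0.002,"rx": 1.5,"ry": -0.4,"rz": -3.4}]'

```text
time: 1.98
tool_pos: [0.567, -0.4226, 0.1988]
ee_rot: [-2.921, 0.004, 0.031]
wrist_force: [0.4, -0.7, -0.1]
width: 0.0601
```

```bash
cat > kin.py <<'E'
from plan import *
def links(q,v):
    d1,a2,a3,L,e,s4,s6=v
    R1=Ro.from_euler('z',q[0]); 
    R=R1*Ro.from_euler('y',q[1]); sh=np.array([0,0,d1]); el=sh+R.apply([0,0,a2])+R.apply([0,e,0])
    R=R*Ro.from_euler('y',q[2]); Rf=R*Ro.from_euler('z',s4*q[3]); wr=el+R.apply([0,0,a3])
    Rw=Rf*Ro.from_euler('y',q[4]); Rt=Rw*Ro.from_euler('z',s6*q[5]); return sh,el,wr,wr+Rt.apply([0,0,L]),Rt
def fitk():
    D=[json.loads(l) for l in open('log.jsonl')]
    best=None
    for s4 in(1,-1):
     for s6 in(1,-1):
      f=lambda v:np.concatenate([np.r_[links(q,[*v,s4,s6])[3]-p] for q,p,r in D])
      g=least_squares(f,[.2,.45,.5,.35,.05])
      ze=max(np.abs(links(q,[*g.x,s4,s6])[4].apply([0,0,1])-Ro.from_quat(r).apply([0,0,1])).max() for q,p,r in D)
      print(s4,s6,g.x.round(4),g.cost,'z err',ze.round(4))
      if best is None or g.cost<best[0]: best=(g.cost,[*g.x,s4,s6])
    return best[1]
E
python3 - <<'E'
from kin import *
st(); p,R,o=cur()
v=fitk()
for a in links(o['joint_positions'],v)[:4]: print(a.round(3))
show((p,R),pose(.583,-.38,.12,.122,35),8)
E
```

```text
t 1.98 p [ 0.567  -0.4226  0.1988] tilt 12.6 tool z [-0.01  0.22 -0.98] -y [-0.029  0.975  0.219] q [-0.793  0.581  0.765  0.158  1.956 -0.776] F [ 0.4 -0.7 -0.1] w 0.0601
1 1 [0.0248 0.4655 0.5101 0.3394 0.057 ] 7.418376581874458e-06 z err 0.0
1 -1 [0.0248 0.4655 0.5101 0.3394 0.057 ] 7.4183765818743765e-06 z err 0.0
-1 1 [-0.348   0.3123  0.5293 -0.1784  0.0627] 0.0009218618866065498 z err 0.208
-1 -1 [-0.348   0.3123  0.5293 -0.1784  0.0627] 0.0009218618866065445 z err 0.208
[0.    0.    0.025]
[ 0.22  -0.142  0.414]
[ 0.569 -0.497  0.527]
[ 0.565 -0.422  0.196]
{"x": 0.002, "y": -0.003, "z": 0.011, "rx": 2.8, "ry": -0.2, "rz": -0.6}
{"x": 0.002, "y": -0.002, "z": 0.011, "rx": 2.8, "ry": -0.2, "rz": -0.6}
{"x": 0.002, "y": -0.002, "z": 0.011, "rx": 2.8, "ry": -0.2, "rz": -0.6}
{"x": 0.002, "y": -0.001, "z": 0.011, "rx": 2.8, "ry": -0.2, "rz": -0.6}
{"x": 0.002, "y": -0.001, "z": 0.011, "rx": 2.8, "ry": -0.2, "rz": -0.6}
{"x": 0.003, "y": -0.0, "z": 0.011, "rx": 2.8, "ry": -0.2, "rz": -0.6}
{"x": 0.003, "y": 0.0, "z": 0.011, "rx": 2.8, "ry": -0.2, "rz": -0.6}
{"x": 0.003, "y": 0.001, "z": 0.011, "rx": 2.8, "ry": -0.2, "rz": -0.6}
```

```bash
cat >> kin.py <<'E'
def ik(P,R,v,q0):
    f=lambda q:np.r_[links(q,v)[3]-P,(links(q,v)[4].inv()*R).as_rotvec()*.3]
    g=least_squares(f,q0,bounds=([-3.1,-.76,.27,-1.08,.17,-2.57],[3.1,2.03,2.55,4.22,2.65,2.57])); return g.x,g.cost
BOT=dict(B=(.4415,-.279),C=(.4635,-.14),D=(.3273,-.2574))
def clear(q,v):
    # 3D distance of arm axis lines to bottle surface (cylinder r .0425 h .253)
    sh,el,wr,tc,R=links(q,v); out={}
    off=Ro.from_euler('z',q[0]).apply([0,v[4],0])
    for n,(x,y) in BOT.items():
        for nm,(a,b) in dict(upper=(sh,el-off),upper2=(sh+off,el),fore=(el,wr),hand=(wr,tc)).items():
            s=np.linspace(0,1,80)[:,None]; P=a+(b-a)*s
            h=np.maximum(np.hypot(P[:,0]-x,P[:,1]-y)-.0425,0); z=np.maximum(P[:,2]-.253,0); out[n+nm]=round(float(np.hypot(h,z).min()),3)
    return out
E
python3 - <<'E'
from kin import *
p,R,o=cur(); v=fitk()
# which of s6
for s in(1,-1):
    v[6]=s; print(s,(links(o['joint_positions'],v)[4].inv()*R).as_rotvec().round(3))
for s in (1,-1):
  v[6]=s
  R0=links(o['joint_positions'],v)[4].inv()*R   # tool offset rot
  for tilt in(28,32,35):
    print('tilt',tilt)
    A=np.array([.571,-.279]);u=np.array([-.122,.9925])
    q=o['joint_positions']
    for c,zz in((A-.1*u,.12),(A-.1*u,.03),(A-.04*u,.03),(np.array([.61,-.1])-.04*u,.03),(np.array([.624,.1])-.04*u,.03)):
        P,Rt=pose(*c,zz,.122,tilt); q,cost=ik(P,Rt*R0.inv(),v,q); print(c.round(3),zz,q.round(2),'%.1e'%cost,[x.round(2) for x in links(q,v)[1:3]],{k:x for k,x in clear(q,v).items() if x<.15})
  break
E
```

```text
1 1 [0.0248 0.4655 0.5101 0.3394 0.057 ] 7.418376581874458e-06 z err 0.0
1 -1 [0.0248 0.4655 0.5101 0.3394 0.057 ] 7.4183765818743765e-06 z err 0.0
-1 1 [-0.348   0.3123  0.5293 -0.1784  0.0627] 0.0009218618866065498 z err 0.208
-1 -1 [-0.348   0.3123  0.5293 -0.1784  0.0627] 0.0009218618866065445 z err 0.208
1 [-0.     0.     3.142]
-1 [-0.    0.    1.59]
tilt 28
[ 0.583 -0.378] 0.12 [-0.8   0.69  0.81  0.32  2.02 -0.84] 7.0e-17 [array([ 0.25, -0.17,  0.38]), array([ 0.6 , -0.54,  0.42])] {'Bfore': 0.147, 'Bhand': 0.131, 'Dupper': 0.148, 'Dupper2': 0.141, 'Dfore': 0.136}
[ 0.583 -0.378] 0.03 [-0.8   0.69  0.98  0.3   1.85 -0.89] 3.7e-23 [array([ 0.25, -0.17,  0.38]), array([ 0.6 , -0.54,  0.33])] {'Bfore': 0.108, 'Bhand': 0.131, 'Dupper': 0.147, 'Dupper2': 0.139, 'Dfore': 0.113}
[ 0.576 -0.319] 0.03 [-0.75  0.59  1.15  0.31  1.78 -0.86] 2.5e-26 [array([ 0.23, -0.13,  0.41]), array([ 0.6 , -0.48,  0.33])] {'Bfore': 0.111, 'Bhand': 0.098, 'Dfore': 0.126}
[ 0.615 -0.14 ] 0.03 [-0.52  0.45  1.35  0.39  1.65 -0.67] 2.7e-18 [array([ 0.2 , -0.05,  0.44]), array([ 0.63, -0.3 ,  0.33])] {'Bf
[... 1440 characters left out ...]
-0.89] 2.4e-23 [array([ 0.26, -0.2 ,  0.36]), array([ 0.61, -0.57,  0.31])] {'Bfore': 0.094, 'Bhand': 0.131, 'Dupper': 0.118, 'Dupper2': 0.106, 'Dfore': 0.093}
[ 0.576 -0.319] 0.03 [-0.78  0.65  1.09  0.38  1.88 -0.87] 9.6e-26 [array([ 0.24, -0.16,  0.39]), array([ 0.6 , -0.51,  0.31])] {'Bfore': 0.099, 'Bhand': 0.098, 'Dfore': 0.11}
[ 0.615 -0.14 ] 0.03 [-0.56  0.5   1.32  0.47  1.72 -0.71] 4.0e-18 [array([ 0.22, -0.07,  0.43]), array([ 0.64, -0.33,  0.31])] {'Bfore': 0.098, 'Bhand': 0.147, 'Cfore': 0.115, 'Chand': 0.109, 'Dfore': 0.139}
[0.629 0.06 ] 0.03 [-0.29  0.39  1.48  0.55  1.55 -0.5 ] 1.5e-17 [array([0.18, 0.01, 0.46]), array([ 0.65, -0.13,  0.31])] {'Cfore': 0.101, 'Chand': 0.147}
```

Run:
```python
from kin import *
p,R,o=cur()
a=pose(.582,-.37,.12,.122,30)
show((p,R),a,7); print(); show(a,pose(.582,-.367,.027,.122,30),4)
```

```text
{"x": 0.002, "y": -0.005, "z": 0.013, "rx": 2.5, "ry": -0.2, "rz": -0.7}
{"x": 0.003, "y": -0.004, "z": 0.013, "rx": 2.5, "ry": -0.2, "rz": -0.7}
{"x": 0.003, "y": -0.004, "z": 0.013, "rx": 2.5, "ry": -0.2, "rz": -0.7}
{"x": 0.003, "y": -0.003, "z": 0.013, "rx": 2.5, "ry": -0.2, "rz": -0.7}
{"x": 0.003, "y": -0.002, "z": 0.013, "rx": 2.5, "ry": -0.2, "rz": -0.7}
{"x": 0.003, "y": -0.002, "z": 0.013, "rx": 2.5, "ry": -0.2, "rz": -0.7}
{"x": 0.003, "y": -0.001, "z": 0.013, "rx": 2.5, "ry": -0.2, "rz": -0.7}

{"x": 0.0, "y": 0.011, "z": 0.021, "rx": 0.0, "ry": 0.0, "rz": 0.0}
{"x": 0.0, "y": 0.011, "z": 0.021, "rx": 0.0, "ry": 0.0, "rz": 0.0}
{"x": 0.0, "y": 0.011, "z": 0.021, "rx": 0.0, "ry": 0.0, "rz": 0.0}
{"x": 0.0, "y": 0.011, "z": 0.021, "rx": 0.0, "ry": 0.0, "rz": 0.0}
```

jog_arm --series '[{"x": 0.002,"y": -0.005,"z": 0.013,"rx": 2.5,"ry": -0.2,"rz": -0.7},{"x": 0.003,"y": -0.004,"z": 0.013,"rx": 2.5,"ry": -0.2,"rz": -0.7},{"x": 0.003,"y": -0.004,"z": 0.013,"rx": 2.5,"ry": -0.2,"rz": -0.7},{"x": 0.003,"y": -0.003,"z": 0.013,"rx": 2.5,"ry": -0.2,"rz": -0.7},{"x": 0.003,"y": -0.002,"z": 0.013,"rx": 2.5,"ry": -0.2,"rz": -0.7},{"x": 0.003,"y": -0.002,"z": 0.013,"rx": 2.5,"ry": -0.2,"rz": -0.7},{"x": 0.003,"y": -0.001,"z": 0.013,"rx": 2.5,"ry": -0.2,"rz": -0.7}]' --claw 0.6

```text
time: 2.57
tool_pos: [0.5906, -0.3663, 0.1212]
ee_rot: [-2.61, -0.014, 0.132]
wrist_force: [-0.5, -0.6, 0.4]
width: 0.0561
```

Run:
```python
from kin import *
st(); p,R,o=cur()
show((p,R),pose(.582,-.367,.028,.122,30),4)
w=snap('wrist','w1'); s=snap('side','s1'); t=snap('top','t1')
cv2.imwrite('pics/st1.png',cv2.resize(np.hstack([s['img'],t['img']])[:,:,::-1],(800,300)))
print(cams.look_for('water_bottle',w),proj(w,[[.571,-.279,.253],[.571,-.279,0]]))
```

```text
t 2.57 p [ 0.5906 -0.3663  0.1212] tilt 30.5 tool z [-0.05  0.5  -0.86] -y [-0.12   0.854  0.507] q [-0.797  0.755  0.727  0.364  2.064 -0.825] F [-0.5 -0.6  0.4] w 0.0561
{"x": -0.002, "y": 0.012, "z": 0.02, "rx": -0.1, "ry": -0.1, "rz": 0.2}
{"x": -0.002, "y": 0.012, "z": 0.02, "rx": -0.1, "ry": -0.1, "rz": 0.2}
{"x": -0.002, "y": 0.012, "z": 0.02, "rx": -0.1, "ry": -0.1, "rz": 0.2}
{"x": -0.002, "y": 0.012, "z": 0.02, "rx": -0.1, "ry": -0.1, "rz": 0.2}
[{'bbox': [203.2, 0.6, 195.6, 243.1], 'p': 0.87}, {'bbox': [151.4, 0.0, 62.2, 93.1], 'p': 0.78}, {'bbox': [0.0, 119.3, 84.8, 67.2], 'p': 0.72}, {'bbox': [0.0, 0.0, 220.8, 225.7], 'p': 0.61}] [[ 304.17264566 -123.41408139]
 [ 315.45564583  205.79971046]]
```

View pics/w1.png

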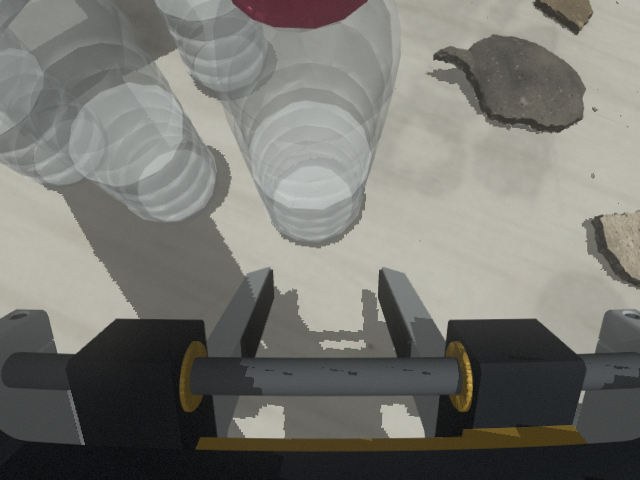

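View pics/st1.png

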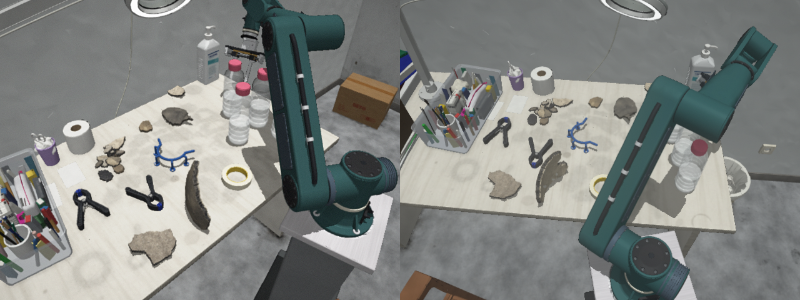

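The wrist view shows bottle A straight ahead. Its foot is around (317,205), which matches the projected (315,206). B is to the left at (165,165), and the sherd is clear on the right at (530,80). Descending behind the bottle.

jog_arm --series '[{"x": -0.002,"y": 0.012,"z": 0.02,"rx": 0,"ry": 0,"rz": 0.2},{"x": -0.002,"y": 0.012,"z": 0.02,"rx": 0,"ry": 0,"rz": 0.2},{"x": -0.002,"y": 0.012,"z": 0.02,"rx": 0,"ry": 0,"rz": 0.2},{"x": -0.002,"y": 0.012,"z": 0.02,"rx": 0,"ry": 0,"rz": 0.2}]'

```text
time: 3.1
tool_pos: [0.5892, -0.375, 0.0417]
ee_rot: [-2.639, -0.024, 0.119]
wrist_force: [-0.4, -0.3, -0.4]
width: 0.0568
```

Run:
```python
from kin import *
st(); p,R,o=cur()
w=snap('wrist','w2')
A=np.array([.571,-.279]);u=np.array([-.122,.9925]); dd=.046
c=A-dd*u; print(c)
show((p,R),pose(*c,.026,.122,30),4)
```

```text
t 3.1 p [ 0.5892 -0.375   0.0417] tilt 28.8 tool z [-0.04  0.48 -0.88] -y [-0.116  0.869  0.482] q [-0.804  0.776  0.841  0.332  1.907 -0.881] F [-0.4 -0.3 -0.4] w 0.0568
[ 0.576612 -0.324655]
{"x": -0.002, "y": -0.009, "z": 0.01, "rx": 0.3, "ry": -0.3, "rz": 0.1}
{"x": -0.002, "y": -0.009, "z": 0.01, "rx": 0.3, "ry": -0.3, "rz": 0.1}
{"x": -0.002, "y": -0.009, "z": 0.01, "rx": 0.3, "ry": -0.3, "rz": 0.1}
{"x": -0.002, "y": -0.009, "z": 0.01, "rx": 0.3, "ry": -0.3, "rz": 0.1}
```

View pics/w2.png

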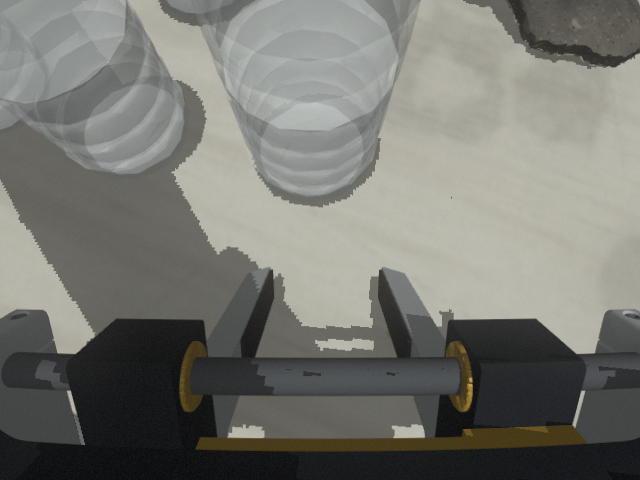

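jog_arm --series '[{"x": -0.002,"y": -0.009,"z": 0.01,"rx": 0.3,"ry": -0.3,"rz": 0.1},{"x": -0.002,"y": -0.009,"z": 0.01,"rx": 0.3,"ry": -0.3,"rz": 0.1},{"x": -0.002,"y": -0.009,"z": 0.01,"rx": 0.3,"ry": -0.3,"rz": 0.1},{"x": -0.002,"y": -0.009,"z": 0.01,"rx": 0.3,"ry": -0.3,"rz": 0.1}]'

```text
time: 3.48
tool_pos: [0.5738, -0.3273, 0.0248]
ee_rot: [-2.622, -0.001, 0.119]
wrist_force: [-1.1, 0.9, 0.2]
width: 0.0562
```

Run:
```python
from kin import *
st(); p,R,o=cur()
w=snap('wrist','w3')
```

```text
t 3.48 p [ 0.5738 -0.3273  0.0248] tilt 29.8 tool z [-0.06  0.49 -0.87] -y [-0.104  0.862  0.497] q [-0.773  0.708  0.992  0.331  1.844 -0.868] F [-1.1  0.9  0.2] w 0.0562
```

View pics/w3.png

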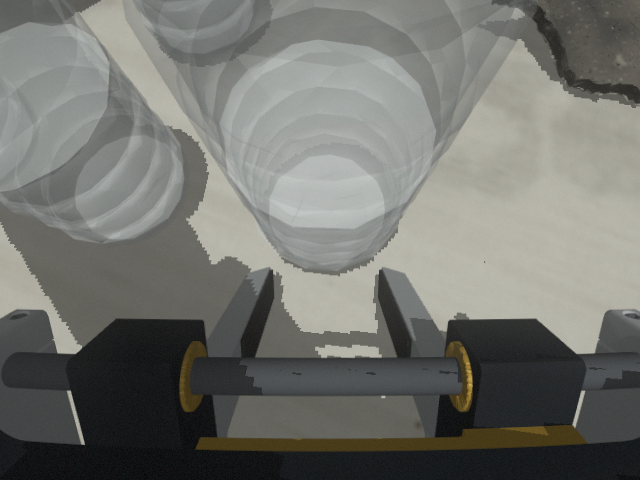

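jog_arm --series '[{"x": 0.001,"y": -0.004,"z": 0.0023,"rx": 0,"ry": 0,"rz": 0},{"x": 0.001,"y": -0.004,"z": 0.0023,"rx": 0,"ry": 0,"rz": 0},{"x": 0.0015,"y": -0.004,"z": 0.0023,"rx": 0,"ry": 0,"rz": 0},{"x": 0.002,"y": -0.005,"z": 0.0028,"rx": 0,"ry": 0,"rz": 0},{"x": 0.002,"y": -0.005,"z": 0.0028,"rx": 0,"ry": 0,"rz": 0},{"x": 0.002,"y": -0.005,"z": 0.0028,"rx": 0,"ry": 0,"rz": 0},{"x": 0.002,"y": -0.005,"z": 0.0028,"rx": 0,"ry": 0,"rz": 0},{"x": 0.002,"y": -0.005,"z": 0.0028,"rx": 0,"ry": 0,"rz": 0}]'

```text
time: 4.2
tool_pos: [0.5839, -0.2852, 0.0305]
ee_rot: [-2.637, -0.005, 0.117]
wrist_force: [-1.1, -1.7, -1.9]
width: 0.0564
```

Run:
```python
from kin import *
st(); w=snap('wrist','w4'); s=snap('side','s4')
cv2.imwrite('pics/c4.png',cv2.resize(s['img'][60:290,220:500,::-1],None,fx=2.6,fy=2.6))
```

```text
t 4.2 p [ 0.5839 -0.2852  0.0305] tilt 28.9 tool z [-0.05  0.48 -0.88] -y [-0.105  0.869  0.483] q [-0.721  0.651  1.066  0.342  1.798 -0.825] F [-1.1 -1.7 -1.9] w 0.0564
```

View pics/w4.png

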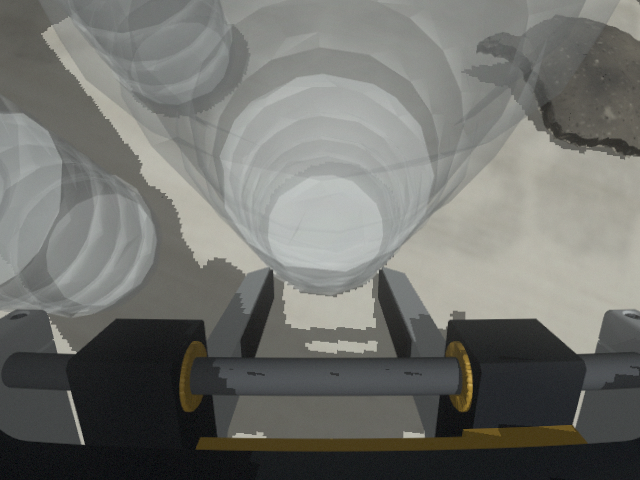

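View pics/c4.png

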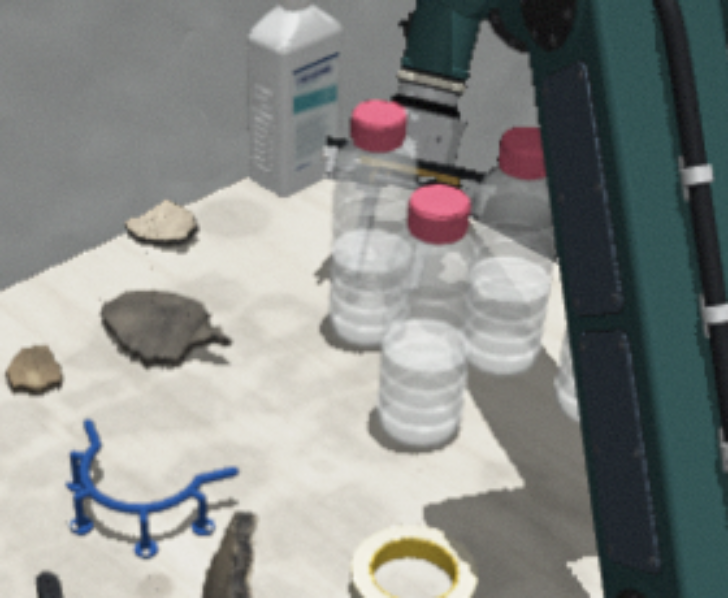

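```bash
cat > step.py <<'E'
from kin import *
def bott(s):
    # detect pink cap(s) in side, return ground xy using top-face centre
    im=s['img'].astype(int); m=((im[:,:,0]>190)&(im[:,:,1]<140)&(im[:,:,2]<175)).astype(np.uint8)
    n,l,stt,c=cv2.connectedComponentsWithStats(m)
    return [(c[i].round(1),hit(s,c[i],.253)[:2].round(4)) for i in range(1,n) if stt[i,4]>60]
E
python3 - <<'E'
from step import *
print(bott(ld('side0'))); s=ld('s4'); print(bott(s))
p,R,o=cur(); u=np.array([-.122,.9925]); b=p[:2]+.042*u; E=np.array([.636,.0005]); d=(E-b)/np.linalg.norm(E-b); print(b,d)
n=12; show((p,R),pose(*(p[:2]+d*.007*n),.022,.122,31),n)
E
```

```text
[(array([375.8,  99.3]), array([ 0.569 , -0.2753])), (array([423.2, 113.2]), array([ 0.4403, -0.2755])), (array([465.7, 130.9]), array([ 0.3244, -0.2544])), (array([388.6, 136.7]), array([ 0.46  , -0.1338]))]
[(array([365.4, 103.2]), array([ 0.5806, -0.2427])), (array([388.5, 136.9]), array([ 0.4599, -0.133 ]))]
[ 0.57909217 -0.24233093] [0.22816977 0.97362136]
{"x": 0.002, "y": -0.005, "z": 0.004, "rx": 0.2, "ry": -0.0, "rz": -0.0}
{"x": 0.002, "y": -0.005, "z": 0.004, "rx": 0.2, "ry": -0.0, "rz": -0.0}
{"x": 0.002, "y": -0.005, "z": 0.004, "rx": 0.2, "ry": -0.0, "rz": -0.0}
{"x": 0.002, "y": -0.005, "z": 0.004, "rx": 0.2, "ry": -0.0, "rz": -0.0}
{"x": 0.002, "y": -0.005, "z": 0.004, "rx": 0.2, "ry": -0.0, "rz": -0.0}
{"x": 0.002, "y": -0.005, "z": 0.004, "rx": 0.2, "ry": -0.0, "rz": -0.0}
{"x": 0.002, "y": -0.005, "z": 0.004, "rx": 0.2, "ry": -0.0, "rz": -0.0}
{"x": 0.002, "y": -0.005, "z": 0.004, "rx": 0.2, "ry": -0.0, "rz": -0.0}
{"x": 0.002, "y": -0.005, "z": 0.004, "rx": 0.2, "ry": -0.0, "rz": -0.0}
{"x": 0.002, "y": -0.005, "z": 0.004, "rx": 0.2, "ry": -0.0, "rz": -0.0}
{"x": 0.002, "y": -0.005, "z": 0.004, "rx": 0.2, "ry": -0.0, "rz": -0.0}
{"x": 0.002, "y": -0.005, "z": 0.004, "rx": 0.2, "ry": -0.0, "rz": -0.0}
```

jog_arm --series '[{"x": 0.002,"y": -0.0054,"z": 0.0038,"rx": 0.3,"ry": 0,"rz": 0},{"x": 0.0023,"y": -0.0054,"z": 0.0038,"rx": 0.3,"ry": 0,"rz": 0},{"x": 0.0023,"y": -0.0054,"z": 0.0038,"rx": 0.3,"ry": 0,"rz": 0},{"x": 0.0023,"y": -0.0054,"z": 0.0038,"rx": 0.3,"ry": 0,"rz": 0},{"x": 0.0023,"y": -0.0054,"z": 0.0038,"rx": 0.3,"ry": 0,"rz": 0},{"x": 0.0023,"y": -0.0054,"z": 0.0038,"rx": 0.3,"ry": 0,"rz": 0},{"x": 0.0023,"y": -0.0054,"z": 0.0038,"rx": 0.2,"ry": 0,"rz": 0},{"x": 0.0023,"y": -0.0054,"z": 0.0038,"rx": 0.2,"ry": 0,"rz": 0},{"x": 0.0023,"y": -0.0054,"z": 0.0038,"rx": 0.2,"ry": 0,"rz": 0},{"x": 0.0023,"y": -0.0054,"z": 0.0038,"rx": 0.2,"ry": 0,"rz": 0},{"x": 0.002,"y": -0.005,"z": 0.0034,"rx": 0.2,"ry": 0,"rz": 0},{"x": 0.002,"y": -0.004,"z": 0.0028,"rx": 0.2,"ry": 0,"rz": 0}]'

```text
time: 5.3
tool_pos: [0.6043, -0.2018, 0.0301]
ee_rot: [-2.586, -0.01, 0.116]
wrist_force: [-1.2, -4.8, 3.6]
width: 0.0562
```

```bash
cat >> step.py <<'E'
def rep(k,E,dist,n,z=.022,tilt=31):
    st(); s=snap('side','s%d'%k); print('caps',bott(s))
    p,R,o=cur(); u=np.array([-.122,.9925]); b=p[:2]+.042*u; E=np.array(E); d=(E-b)/np.linalg.norm(E-b); print('b',b.round(4),'d',d.round(3))
    (p0,R0),(p1,R1)=(p,R),pose(*(p[:2]+d*dist),z,.122,tilt); print('per row',(R0.inv().apply(p1-p0)/n).round(5),np.degrees((R0.inv()*R1).as_rotvec()/n).round(2))
    cv2.imwrite('pics/c%d.png'%k,cv2.resize(s['img'][60:290,220:500,::-1],None,fx=2.6,fy=2.6))
E
python3 - <<'E'
from step import *
rep(5,[.636,.0005],.084,12)
E
```

```text
t 5.3 p [ 0.6043 -0.2018  0.0301] tilt 31.8 tool z [-0.05  0.52 -0.85] -y [-0.104  0.843  0.527] q [-0.632  0.612  1.146  0.411  1.76  -0.75 ] F [-1.2 -4.8  3.6] w 0.0562
caps [(array([341.8, 114.3]), array([ 0.6001, -0.1633])), (array([388.6, 136.9]), array([ 0.4595, -0.1328]))]
b [ 0.5995 -0.1589] d [0.223 0.975]
per row [ 0.00234 -0.00523  0.00407] [-0.07 -0.05  0.01]
```

View pics/c5.png

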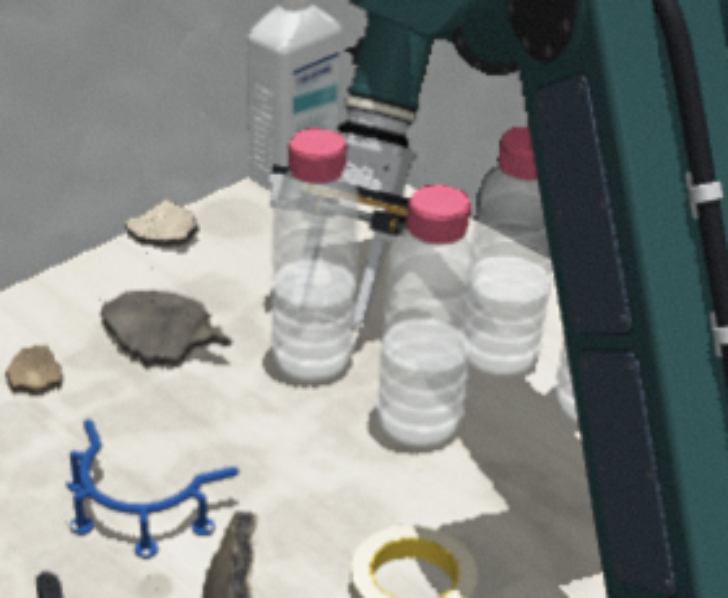

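jog_arm --series '[{"x": 0.0023,"y": -0.0052,"z": 0.0043,"rx": 0,"ry": 0,"rz": 0},{"x": 0.0023,"y": -0.0052,"z": 0.0043,"rx": 0,"ry": 0,"rz": 0},{"x": 0.0023,"y": -0.0052,"z": 0.0043,"rx": 0,"ry": 0,"rz": 0},{"x": 0.0023,"y": -0.0052,"z": 0.0043,"rx": 0,"ry": 0,"rz": 0},{"x": 0.0023,"y": -0.0052,"z": 0.0043,"rx": 0,"ry": 0,"rz": 0},{"x": 0.0023,"y": -0.0052,"z": 0.0043,"rx": 0,"ry": 0,"rz": 0},{"x": 0.0023,"y": -0.0052,"z": 0.0043,"rx": 0,"ry": 0,"rz": 0},{"x": 0.0023,"y": -0.0052,"z": 0.0043,"rx": 0,"ry": 0,"rz": 0},{"x": 0.0023,"y": -0.0052,"z": 0.0043,"rx": 0,"ry": 0,"rz": 0},{"x": 0.0023,"y": -0.0052,"z": 0.0043,"rx": 0,"ry": 0,"rz": 0},{"x": 0.002,"y": -0.005,"z": 0.0038,"rx": 0,"ry": 0,"rz": 0},{"x": 0.002,"y": -0.004,"z": 0.003,"rx": 0,"ry": 0,"rz": 0}]'

```text
time: 6.35
tool_pos: [0.6242, -0.1212, 0.0253]
ee_rot: [-2.593, -0.014, 0.114]
wrist_force: [-1.6, -5.3, 4.9]
width: 0.0565
```

Run:
```python
from step import *
rep(6,[.636,.0005],.07,10)
```

```text
t 6.35 p [ 0.6242 -0.1212  0.0253] tilt 31.4 tool z [-0.05  0.52 -0.85] -y [-0.104  0.847  0.521] q [-0.522  0.566  1.224  0.443  1.678 -0.665] F [-1.6 -5.3  4.9] w 0.0565
caps [(array([316.2, 126.5]), array([ 0.6197, -0.0828])), (array([383.9, 138.3]), array([ 0.4655, -0.1218]))]
b [ 0.6194 -0.0782] d [0.207 0.978]
per row [ 0.00221 -0.00547  0.00378] [-0.05 -0.09  0.01]
```

View pics/c6.png

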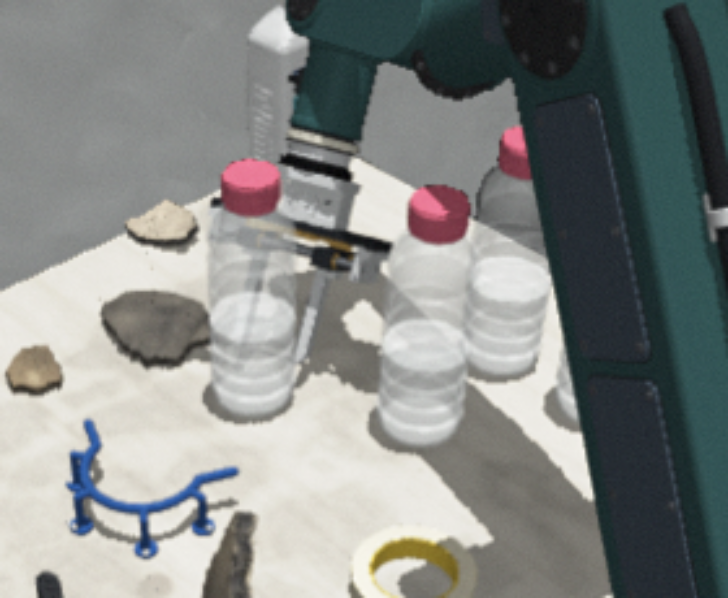

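jog_arm --series '[{"x": 0.0022,"y": -0.0055,"z": 0.004,"rx": 0,"ry": 0,"rz": 0},{"x": 0.0022,"y": -0.0055,"z": 0.004,"rx": 0,"ry": 0,"rz": 0},{"x": 0.0022,"y": -0.0055,"z": 0.004,"rx": 0,"ry": 0,"rz": 0},{"x": 0.0022,"y": -0.0055,"z": 0.004,"rx": 0,"ry": 0,"rz": 0},{"x": 0.0022,"y": -0.0055,"z": 0.004,"rx": 0,"ry": 0,"rz": 0},{"x": 0.0022,"y": -0.0055,"z": 0.004,"rx": 0,"ry": 0,"rz": 0},{"x": 0.0022,"y": -0.0055,"z": 0.004,"rx": 0,"ry": 0,"rz": 0},{"x": 0.002,"y": -0.0055,"z": 0.004,"rx": 0,"ry": 0,"rz": 0},{"x": 0.002,"y": -0.005,"z": 0.0036,"rx": 0,"ry": 0,"rz": 0},{"x": 0.001,"y": -0.004,"z": 0.003,"rx": 0,"ry": 0,"rz": 0}]'

```text
time: 7.23
tool_pos: [0.6386, -0.0571, 0.024]
ee_rot: [-2.602, -0.017, 0.109]
wrist_force: [-0.5, -5.9, 5.1]
width: 0.0565
```

Run:
```python
from step import *
rep(7,[.624,.1005],.06,10)
```

```text
t 7.23 p [ 0.6386 -0.0571  0.024 ] tilt 30.9 tool z [-0.04  0.51 -0.86] -y [-0.102  0.852  0.514] q [-0.429  0.537  1.268  0.466  1.616 -0.588] F [-0.5 -5.9  5.1] w 0.0565
caps [(array([294.8, 137.3]), array([ 0.6336, -0.0178]))]
b [ 0.6335 -0.0143] d [-0.083  0.997]
per row [ 0.00016 -0.00504  0.00327] [ 0.   -0.12 -0.01]
```

View pics/c7.png

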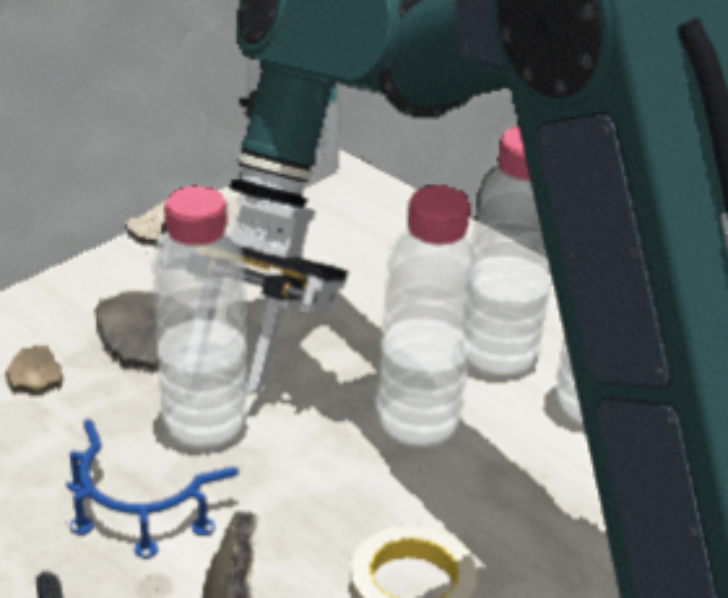

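jog_arm --series '[{"x": 0.0002,"y": -0.005,"z": 0.0035,"rx": 0,"ry": 0,"rz": -0.1},{"x": 0.0002,"y": -0.005,"z": 0.0035,"rx": 0,"ry": 0,"rz": -0.1},{"x": 0.0002,"y": -0.005,"z": 0.0035,"rx": 0,"ry": 0,"rz": -0.1},{"x": 0.0002,"y": -0.005,"z": 0.0035,"rx": 0,"ry": 0,"rz": -0.1},{"x": 0.0002,"y": -0.005,"z": 0.0035,"rx": 0,"ry": 0,"rz": -0.1},{"x": 0.0002,"y": -0.005,"z": 0.0035,"rx": 0,"ry": 0,"rz": -0.1},{"x": 0.0002,"y": -0.005,"z": 0.0034,"rx": 0,"ry": 0,"rz": 0},{"x": 0.0002,"y": -0.005,"z": 0.0034,"rx": 0,"ry": 0,"rz": 0},{"x": 0.0002,"y": -0.005,"z": 0.0034,"rx": 0,"ry": 0,"rz": 0},{"x": 0.0002,"y": -0.005,"z": 0.0034,"rx": 0,"ry": 0,"rz": 0},{"x": 0.0002,"y": -0.004,"z": 0.003,"rx": 0,"ry": 0,"rz": 0}]'

```text
time: 8.2
tool_pos: [0.6392, 0.0054, 0.023]
ee_rot: [-2.612, -0.037, 0.109]
wrist_force: [0.0, -5.9, 5.4]
width: 0.0564
```

Run:
```python
from step import *
rep(8,[.624,.1005],.04,10)
w=snap('wrist','w8')
```

```text
t 8.2 p [0.6392 0.0054 0.023 ] tilt 30.4 tool z [-0.02  0.51 -0.86] -y [-0.113  0.856  0.505] q [-0.344  0.486  1.341  0.487  1.538 -0.535] F [ 0.  -5.9  5.4] w 0.0564
caps [(array([420. , 113.6]), array([ 0.4459, -0.2695])), (array([277.7, 150.1]), array([0.6343, 0.0447])), (array([ 43.8, 349.1]), array([0.6096, 0.6448]))]
b [0.634  0.0482] d [-0.187  0.982]
per row [-0.00032 -0.00339  0.0021 ] [ 0.06 -0.22  0.05]
```

View pics/c8.png

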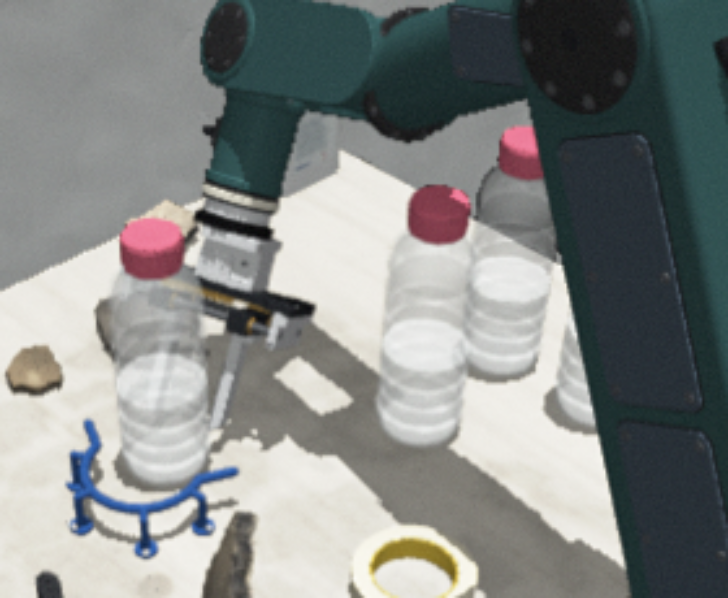

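View pics/w8.png

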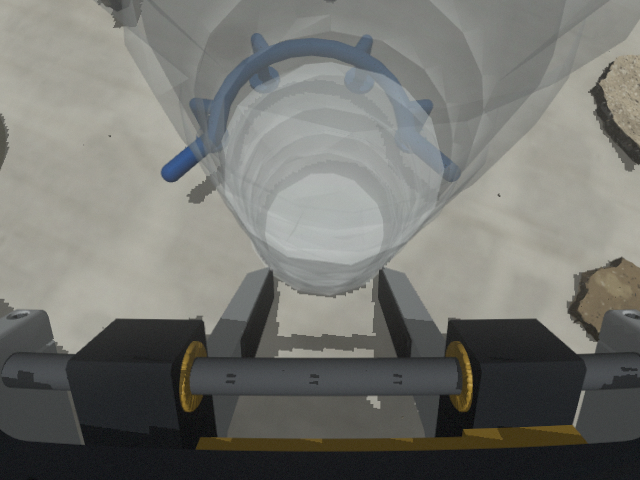

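jog_arm --series '[{"x": -0.0004,"y": -0.0036,"z": 0.0025,"rx": 0,"ry": -0.1,"rz": 0},{"x": -0.0004,"y": -0.0036,"z": 0.0025,"rx": 0,"ry": -0.1,"rz": 0},{"x": -0.0004,"y": -0.0036,"z": 0.0025,"rx": 0,"ry": -0.1,"rz": 0},{"x": -0.0004,"y": -0.0036,"z": 0.0025,"rx": 0,"ry": -0.1,"rz": 0},{"x": -0.0004,"y": -0.0036,"z": 0.0025,"rx": 0,"ry": -0.1,"rz": 0},{"x": -0.0004,"y": -0.0036,"z": 0.0025,"rx": 0,"ry": -0.1,"rz": 0},{"x": -0.0004,"y": -0.0036,"z": 0.0025,"rx": 0,"ry": -0.1,"rz": 0},{"x": -0.0004,"y": -0.0036,"z": 0.0025,"rx": 0,"ry": -0.1,"rz": 0},{"x": -0.0004,"y": -0.0036,"z": 0.0024,"rx": 0,"ry": -0.1,"rz": 0},{"x": -0.0004,"y": -0.003,"z": 0.002,"rx": 0,"ry": 0,"rz": 0}]'

```text
time: 9.13
tool_pos: [0.6357, 0.0393, 0.022]
ee_rot: [-2.627, -0.033, 0.109]
wrist_force: [-1.1, -11.1, 6.5]
width: 0.0566
```

Run:
```python
from step import *
rep(9,[.624,.1005],.015,5)
w=snap('wrist','w9')
```

```text
t 9.13 p [0.6357 0.0393 0.022 ] tilt 29.5 tool z [-0.02  0.49 -0.87] -y [-0.111  0.864  0.492] q [-0.29   0.46   1.375  0.484  1.502 -0.49 ] F [ -1.1 -11.1   6.5] w 0.0566
caps [(array([421.9, 113.6]), array([ 0.442 , -0.2719])), (array([392.6, 136.4]), array([ 0.4531, -0.1399])), (array([269.8, 157.9]), array([0.6304, 0.0778])), (array([ 40.2, 350.9]), array([0.6115, 0.6499]))]
b [0.6303 0.0817] d [-0.318  0.948]
per row [-0.00064 -0.00255  0.00145] [ 0.3  -0.4   0.06]
```

View pics/w9.png

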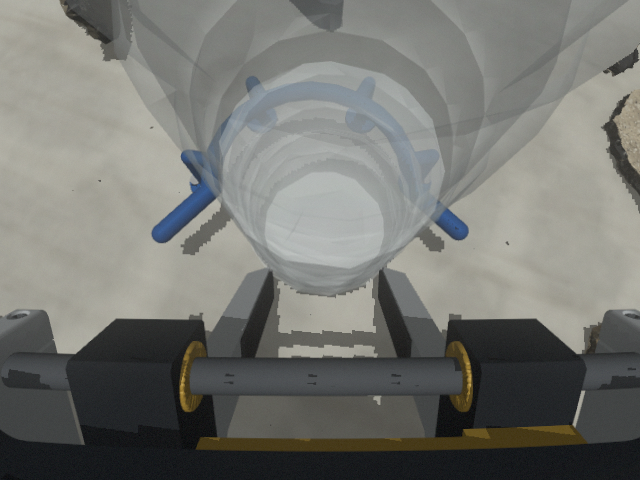

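jog_arm --series '[{"x": -0.002,"y": -0.0005,"z": 0.0003,"rx": 0,"ry": 0,"rz": 0},{"x": -0.002,"y": -0.001,"z": 0.0006,"rx": 0,"ry": 0,"rz": 0},{"x": -0.0015,"y": -0.002,"z": 0.0012,"rx": 0,"ry": 0,"rz": 0},{"x": 0,"y": -0.003,"z": 0.0018,"rx": 0,"ry": 0,"rz": 0},{"x": 0,"y": -0.003,"z": 0.0018,"rx": 0,"ry": 0,"rz": 0}]'

```text
time: 9.65
tool_pos: [0.631, 0.0496, 0.0219]
ee_rot: [-2.627, -0.038, 0.104]
wrist_force: [1.2, -4.7, 4.1]
width: 0.0566
```

Run:
```python
from step import *
rep(10,[.624,.1005],.015,5)
w=snap('wrist','w10')
```

```text
t 9.65 p [0.631  0.0496 0.0219] tilt 29.6 tool z [-0.02  0.49 -0.87] -y [-0.109  0.864  0.492] q [-0.278  0.443  1.4    0.49   1.484 -0.482] F [ 1.2 -4.7  4.1] w 0.0566
caps [(array([423.1, 113.6]), array([ 0.4397, -0.2737])), (array([392., 136.]), array([ 0.455 , -0.1404])), (array([268. , 161.2]), array([0.6258, 0.0897])), (array([ 43.9, 349. ]), array([0.6097, 0.6446]))]
b [0.6256 0.0921] d [-0.191  0.982]
per row [-0.00026 -0.00262  0.00144] [ 0.3  -0.47  0.05]
```

View pics/w10.png

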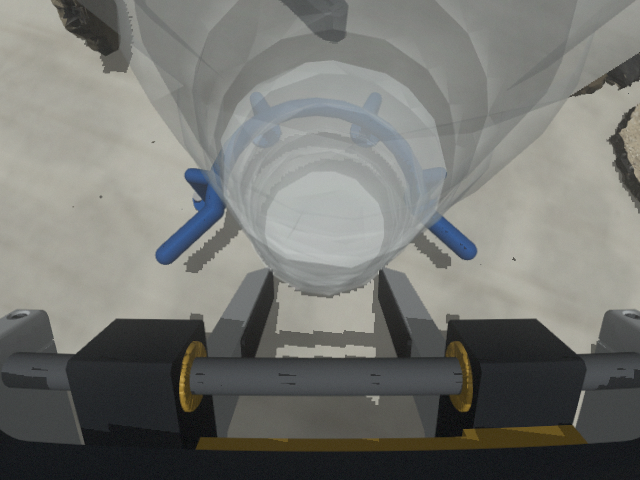

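jog_arm --series '[{"x": -0.001,"y": -0.002,"z": 0.0011,"rx": 0,"ry": 0,"rz": 0},{"x": -0.001,"y": -0.002,"z": 0.0011,"rx": 0,"ry": 0,"rz": 0},{"x": -0.0003,"y": -0.0025,"z": 0.0014,"rx": 0,"ry": 0,"rz": 0}]'

```text
time: 10.0
tool_pos: [0.6283, 0.0568, 0.0218]
ee_rot: [-2.628, -0.04, 0.104]
wrist_force: [1.4, -5.5, 3.9]
width: 0.0564
```

jog_arm --series '[{"x": 0,"y": -0.002,"z": 0.0011,"rx": 0,"ry": 0,"rz": 0}]'

```text
time: 10.08
tool_pos: [0.6279, 0.059, 0.0218]
ee_rot: [-2.628, -0.039, 0.104]
wrist_force: [0.6, -5.5, 3.4]
width: 0.0561
```

jog_arm --series '[{"x": 0,"y": -0.002,"z": 0.0011,"rx": 0,"ry": 0,"rz": 0}]'

```text
time: 10.17
tool_pos: [0.6275, 0.0611, 0.0218]
ee_rot: [-2.629, -0.039, 0.104]
wrist_force: [1.6, -5.3, 3.6]
width: 0.0567
```

jog_arm --series '[{"x": 0,"y": -0.0015,"z": 0.0009,"rx": 0,"ry": 0,"rz": 0}]'

```text
time: 10.25
tool_pos: [0.6271, 0.0628, 0.0218]
ee_rot: [-2.629, -0.039, 0.104]
wrist_force: [1.4, -5.8, 4.8]
width: 0.0566
```

jog_arm --series '[{"x": 0,"y": -0.0015,"z": 0.0009,"rx": 0,"ry": 0,"rz": 0}]'

```text
time: 10.33
tool_pos: [0.6271, 0.0632, 0.0218]
ee_rot: [-2.632, -0.039, 0.104]
wrist_force: [-0.4, -11.3, 6.0]
width: 0.0568
```

Run:
```python
from step import *
rep(11,[.624,.1005],.015,5)
w=snap('wrist','w11')
```

```text
t 10.33 p [0.6271 0.0632 0.0218] tilt 29.3 tool z [-0.02  0.49 -0.87] -y [-0.11   0.866  0.487] q [-0.257  0.428  1.419  0.49   1.468 -0.466] F [ -0.4 -11.3   6. ] w 0.0568
caps [(array([423.3, 113.6]), array([ 0.4393, -0.2739])), (array([390.6, 136.3]), array([ 0.457 , -0.1375])), (array([265.7, 164.8]), array([0.6219, 0.1027])), (array([ 44. , 348.9]), array([0.6097, 0.6445]))]
b [0.622  0.1048] d [ 0.421 -0.907]
per row [ 0.00097  0.00249 -0.00137] [ 0.37 -0.49  0.05]
```

View pics/w11.png

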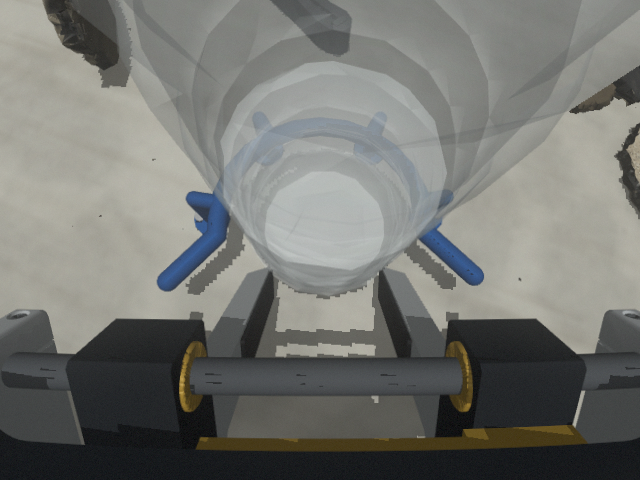

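View pics/c11.png

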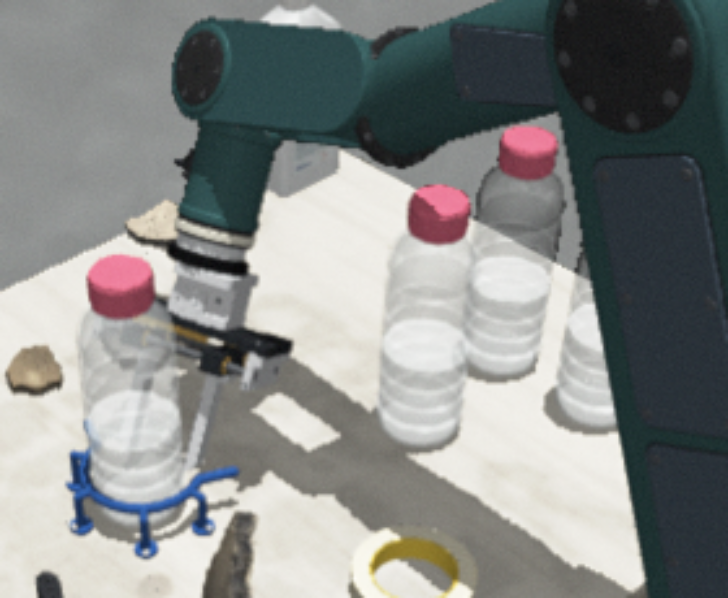

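jog_arm --series '[{"x": 0,"y": -0.0015,"z": 0.0009,"rx": 0,"ry": 0,"rz": 0},{"x": 0,"y": -0.001,"z": 0.0006,"rx": 0,"ry": 0,"rz": 0}]'

```text
time: 10.6
tool_pos: [0.6271, 0.063, 0.0219]
ee_rot: [-2.638, -0.039, 0.103]
wrist_force: [1.3, -6.7, 3.4]
width: 0.0562
```

jog_arm --series '[{"x": 0,"y": 0.002,"z": -0.001,"rx": 0,"ry": 0,"rz": 0},{"x": 0,"y": 0.003,"z": -0.0015,"rx": 0,"ry": 0,"rz": 0},{"x": 0,"y": 0.006,"z": -0.0032,"rx": 0,"ry": 0,"rz": 0},{"x": 0,"y": 0.008,"z": -0.0045,"rx": 0,"ry": 0,"rz": 0},{"x": 0,"y": 0.008,"z": -0.0045,"rx": 0,"ry": 0,"rz": 0},{"x": 0,"y": 0.008,"z": -0.0045,"rx": 0,"ry": 0,"rz": 0},{"x": 0,"y": 0.008,"z": -0.0045,"rx": 0,"ry": 0,"rz": 0},{"x": 0,"y": 0.006,"z": -0.004,"rx": 0,"ry": 0,"rz": 0},{"x": 0,"y": 0.004,"z": -0.003,"rx": 0,"ry": 0,"rz": 0},{"x": 0,"y": 0,"z": 0,"rx": 0,"ry": 0,"rz": 0}]'

```text
time: 11.43
tool_pos: [0.6271, 0.0011, 0.0168]
ee_rot: [-2.626, -0.023, 0.108]
wrist_force: [0.2, -0.2, 0.0]
width: 0.0561
```

Run:
```python
from step import *
from rail import fit
rep(12,[.624,.1005],.015,5)
w=snap('wrist','w12'); t=snap('top','t12'); s=ld('s12')
print(bott(t))
print('rail wrist fit',fit([(w,(100,60,540,400))],[.624,.1,1.7]))
p0=ld('side0')
for th in ('masking_tape','clamp_far_b','sherd_f1'):
    print(th,[np.round(r['bbox']) for r in cams.look_for(th,s)[:2]])
cv2.imwrite('pics/t12c.png',cv2.resize(t['img'][100:340,180:480,::-1],None,fx=2.5,fy=2.5))
```

```text
t 11.43 p [0.6271 0.0011 0.0168] tilt 29.6 tool z [-0.03  0.49 -0.87] -y [-0.105  0.864  0.493] q [-0.348  0.472  1.369  0.469  1.53  -0.536] F [ 0.2 -0.2  0. ] w 0.0561
caps [(array([421.3, 113.6]), array([ 0.4434, -0.2714])), (array([265.7, 164.8]), array([0.6218, 0.1028])), (array([ 43.9, 349. ]), array([0.6097, 0.6446]))]
b [0.6219 0.0432] d [0.036 0.999]
per row [ 0.00046 -0.00308  0.00058] [ 0.29 -0.31 -0.  ]
[(array([288.8, 152.2]), array([0.6278, 0.1023])), (array([470.6, 190. ]), array([ 0.4431, -0.2786])), (array([480. , 231.7]), array([ 0.3267, -0.2566]))]
rail wrist fit (array([0.62017121, 0.09695917, 1.69943875]), np.float64(1730.0079345703125))
masking_tape [array([351., 262.,  51.,  42.])]
clamp_far_b [array([202., 279.,  58.,  54.])]
sherd_f1 [array([296., 189.,   6.,   8.])]
```

View pics/w12.png

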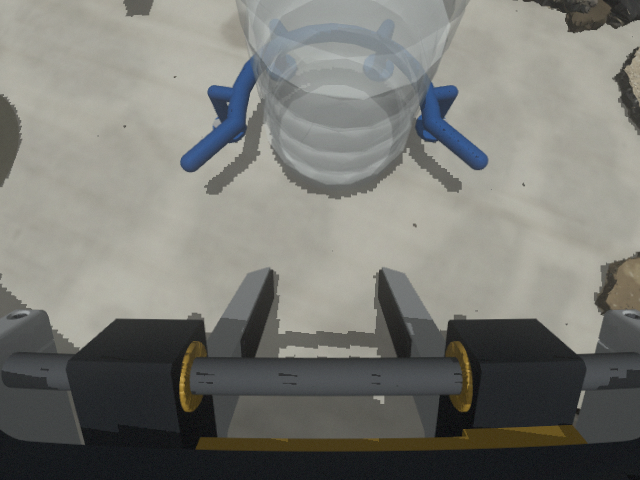

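View pics/t12c.png

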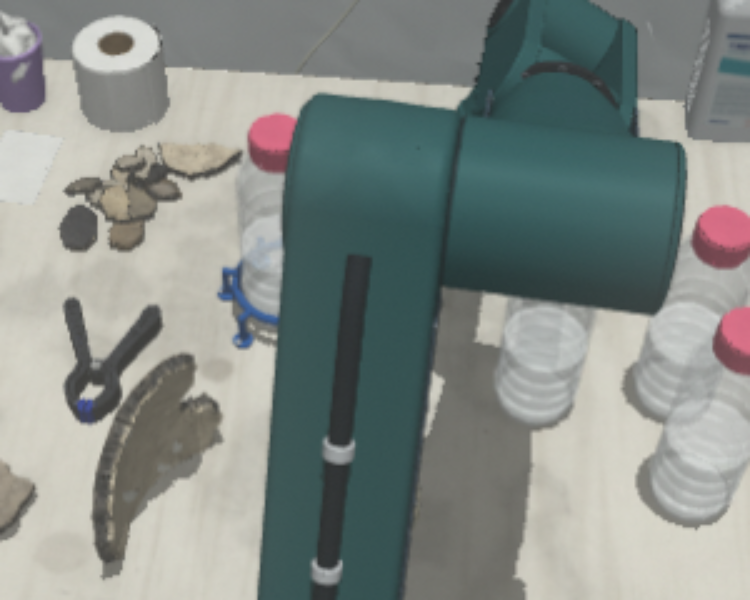

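View pics/s12.png

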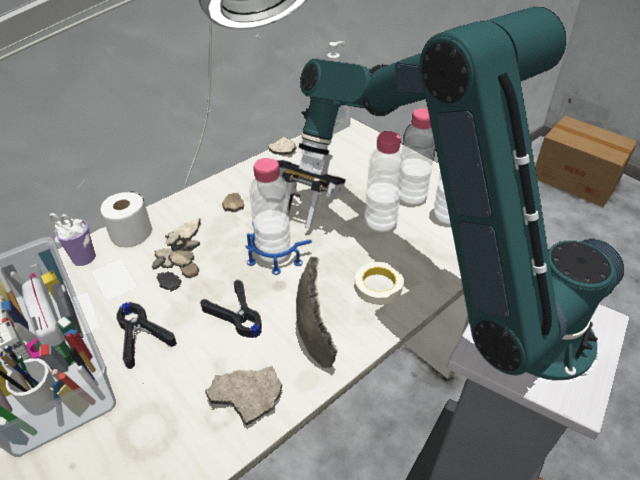

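Run:
```python
from h import *
a=ld('side0')['img'].astype(int);b=ld('s12')['img'].astype(int)
d=np.abs(a-b).max(2)>40
for n,(x0,y0,x1,y1) in dict(tape=(350,258,408,306),clamp=(196,275,266,338),arc=(292,255,340,370),sherd_left=(258,168,270,200)).items(): print(n,d[y0:y1,x0:x1].sum(),(x1-x0)*(y1-y0))
print(ticket.close_job())
```

```text
tape 564 2784
clamp 0 4410
arc 0 5520
sherd_left 242 384
the job is handed in; nothing more can be done
None
```

I pushed bottle A, the one farthest from the base, low on its body with the two fingertips and slid it upright into the blue rail. It came to rest against the back of the bend. I then backed the gripper off about 60 mm and handed the job in at about 11.5 s; no verdict is reported.

**Bottle position:** the side camera puts its axis at (0.622, 0.103) m and the top camera at (0.628, 0.102) m. The rail origin, fitted from the first pictures, is (0.624, 0.100) m, so it is about 3–5 mm off against the 12 mm limit. It stands upright. The last push stalled with the force rising from about 6 N to 11 N, and the wrist force was near zero after backing off.

**Rail scrape:** about 20 mm before the back, the bottle touched the right side of the rail, at about 11 N. I shifted it roughly 7 mm left and it went on freely.

**Loose things:** the clamp and the arc-shaped sherd match the first picture exactly.
- **Tape roll:** a fifth of its pixels changed. I put that down to the arm's shadow, because its detected box moved only about 2–5 pixels.
- **Back sherd:** at the end it was partly hidden behind the bottle and gripper, so I could not check it fully. It looked unmoved in the pictures taken during the push.

**Disagreement:** a rail fit from the last wrist picture gave (0.620, 0.097) m with a poor fit, because the rail's legs confuse it. I did not use it, though even that would put the bottle within about 6–10 mm.

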